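Check the bench pull gauge against its set marker

TASK

Check the sprung pull gauge: first slide its peak pointer all the way back up to zero, where it stops against the handle's arm. Then draw the black handle down the slope until the arm has carried the pointer exactly level with the set marker, hold it there for about two seconds, and ease the handle back fully home without letting it snap, so that the pointer stays behind at the marker. Let only the gauge move the pointer while the handle is drawn, and leave the marker and the things lying around alone.

Things in the scene. Friction and masses are not known exactly. Their poses are not given: they have to be found in the camera images.
- gauge: Fixed white pull-gauge stand, 165 x 290 mm; origin under its centre, z up. Its grey bed (320 x 165 mm) slopes down 30 deg towards +y, lower end 30 mm above the bench; its normal leans 30 deg to +y. The white spring housing at the upper end (86 mm wide, 85 mm high off the bed) starts 45 mm up-slope of the resting handle and is in the way of a vertical tool: come along the bed's normal.
- handle (a point): Middle of the black handle, a plate 44 mm wide across the slope (x), 12 mm thick along it (y), top 62 mm off the bed, bare from 13 mm up; the point is 45 mm off the bed. Axes: x across the slope, y down the slope (pulling direction), z the bed's normal. Spring pull 3 N at home, rising to 12 N.
- pull (a joint): How far the handle is drawn down the slope, in m: 0 fully home (spring), 0.13 fully out.
- push_end (a point): Pushing face of the thin aluminium side arm fixed to the handle, 62 mm across the slope (+x) and 20 mm down the slope from the handle's middle, 9 mm off the bed. It pushes the pointer down the slope and never pulls it back. Axes as handle.
- pointer_knob (a point): Middle of the steel knob of the peak pointer, which slides stiffly (1.5 N) on a track 62 mm to +x of the handle: knob 18 mm wide (x), 14 mm thick (y), from 13 to 35 mm off the bed, point 25 mm off the bed; steel foot 20 x 32 mm below it. It can be pushed or pinched. Axes as handle.
- pointer_nib (a point): Tip of the thin black nib that the pointer holds out to +x, level with the knob's middle, 5 mm off the bed. Axes as handle.
- pointer (a joint): Where the pointer stands, in m down the slope: 0 at zero (its foot against the arm of the handle at home), 0.14 at the end of its track. With the pointer resting against the arm it equals pull.
- marker_nib (a point): Tip of the thin black nib of the set marker, a dark steel block 16 x 16 mm, 18 mm tall, clamped on the +x edge of the bed; the nib points at the pointer's track, 5 mm off the bed. The pointer is at the marker when the two nibs are in line (same y along the slope). Axes as handle.
- marker (a joint): Where the marker is clamped, in m on the same scale as pointer (0.055 to 0.11).
- mount: Bystander: black round specimen mount, 32 mm across, 20 mm tall, loose; origin under its centre.
- dish: Bystander: white ceramic dish, 80 mm across, 18 mm tall, loose; origin under its centre.
- driver: Bystander: screwdriver lying flat, 160 mm long along its x axis, loose.

How it is judged:
By the outcome, as a careful person would: the job done as asked, in the order asked, and still so for the second after the job is handed in, with the robot touching nothing.
It also fails if it takes over 64 s, if anything falls off the work surface, if the arm or the gripper's body presses on something with over 40 N, if the wrist force passes 120 N, or if a joint passes its speed limit or range.

ROBOT

A 7-joint arm with a two-finger parallel gripper is mounted at the origin on the work surface. World frame = base frame: x ahead of the robot, y to its left, z up, the work surface at z = 0. Lengths are in m, angles in rad, forces in N, time in s.
With the tool pointing down it reaches from about 0.4 to 0.875 m from the base axis. Payload 19.3 kg.
Tool frame: the origin (TCP) lies at the very end of the fingers, on their centre line; the grasp point (between the pads) lies 19 mm behind it; z points along the fingers, y is the line along which they close (so a half turn about z gives the same grasp; the last joint's range is limited). The gripper opens to 85 mm and grips with 20 to 120 N. Pads are 22 mm wide; open, the fingers measure 114 mm over their backs; the gripper's body (76 mm by 85 mm) begins 54 mm behind the grasp point. The pads swing forward as they close: fully open they stand 13 mm farther back than shut.
Start: joints at [1.139, 0.521, -0.036, 1.599, 0.021, 1.021, -0.113], TCP at [0.221, -0.585, 0.231] pointing down, gripper open.
Joint ranges: [-2.91, 2.91], [-0.3, 2.13], [-1.5, 1.42], [0.17, 2.43], [-1.26, 4.41], [0.16, 1.93], [-2.52, 2.52]. Speed limits (rad/s): [1.89, 1.89, 2.39, 2.39, 3.01, 3.01, 3.01].

INTERFACE

Orientations are given as a unit quaternion [x, y, z, w].
In Python, from workcell import goto, move_l, move_joints, grip, sleep, inverse_kinematics, get_obs, capture, calibration, MotionError, close_job, spot_in, outline_of, mark_of gives the robot as it stands. Calls block until the motion is done:
- goto(position, orientation): joint-space move of the TCP to a pose.
- move_l(position, attitude=None, vel=0.15): straight line of the TCP; attitude=None keeps the orientation; vel is the mean speed in m/s.
- move_joints(angles): joint-space move.
- grip(opening, squeeze=None): opening from 0.0 (shut) to 1.0 (fully open); squeeze is the grip in N (None keeps the last); returns when the fingers have stopped.
- sleep(seconds).
- inverse_kinematics(position, orientation): joint angles nearest the present ones, or None.
- get_obs(): the state.
- capture(name): name is "scene" or "top" or "wrist"; returns (picture, depth): 420x560x3 uint8, red, green, blue; 420x560 float32, m along the optical axis (not along the pixel's ray), 0 where there is no reading.
- calibration(name): a dict with "camera_matrix" (3x3 intrinsics, pixels), "xyz" and "orientation" of the camera in the world. Camera axes: x right, y up, looking along -z (the intrinsics and any distortion apply to the point x, -y, -z); pixel columns grow to the right and rows downward; lengths in m; the calibration is good to about 2 mm. A picture is of the moment at which its call begins: read the wrist's pose just before it. calibration takes no time and is no camera call; for the wrist camera it gives the pose at the moment of the call.
A pose or a line that the arm cannot do raises MotionError and nothing moves.
- close_job(): hands the job in; it is judged then, once.
Trained networks look in the newest picture that a camera, given by its name, has taken for a name from the list of things; names that differ only in an ending like _2 or _b are one class to them, and where a whole thing is asked for, a point or a joint stands for the part that bears it (a point fixed in the world has none). Each returns a list of dicts, best first, with "p" (0 to 1); they miss things now and then, are a little off and sometimes report something else, mostly with a low value. They report only what shows in the picture. A call takes as long as a camera call.
- spot_in(query, camera): "centre" ([x, y, z] in m, in world coordinates, good to about 4 mm: the middle of the surface that is visible of it).
- outline_of(query, camera): "region" (420x560 bool, what is visible of it).
- mark_of(query, camera): "centre" ([x, y, z] in m, in world coordinates, good to about 4 mm: a listed point, or the origin of a listed thing).
The state is a dict: "time": time; "q": joint angles; "joint_vel": joint speeds; "joint_efforts": joint torques, N m; "ee_pos": TCP position; "ee_rot": TCP orientation; "force": force on the tool from outside, world axes, zero at the start; "torque": the same for the moment, N m; "gripper_width": opening from 0.0 (shut) to 1.0 (fully open); "grasp_force": force on a finger pad.
Only numpy, scipy, OpenCV 4.12 (cv2) and the standard library are available. Lean on these libraries where they do the work, as an engineer would, in place of code of your own. Each camera call takes 0.05 s, during which the arm holds its last target. There are 200 camera calls.

## Working session

There is one attempt and no reset: what is moved stays moved. The work goes in short steps, each a Python script; the robot and the scene stay as the last script left them, time stands still between calls to the robot, and variables do not carry over. Pictures are saved under pics/ and viewed, at most 13 in all, crops included, and the job is handed in when it is done.

```bash
mkdir -p pics; ls; cat > h.py <<'E'
import numpy as np, cv2
from workcell import *
from scipy.spatial.transform import Rotation as R
def save(n,f):
    p,d=capture(n); cv2.imwrite('pics/'+f,p[:,:,::-1]); return p,d
E
python3 - <<'E'
from h import *
for c in("scene","top"):
    save(c,c+'0.png')
    k=calibration(c);print(c,k['xyz'],k['orientation'],k['camera_matrix'])
    for q in("gauge","handle","push_end","pointer_knob","pointer_nib","marker_nib","mount","dish","driver"):
        print(q,[(round(r['p'],2),np.round(r['centre'],4)) for r in mark_of(q,c)[:2]])
print(get_obs())
E
```

```text
pics
scene [ 0.96614403 -0.21213377  0.8077242 ] [0.24930505 0.14544228 0.49396026 0.82018095] [[383.70484054   0.         271.12002583]
 [  0.         383.70484054 209.50010572]
 [  0.           0.           1.        ]]
gauge [(0.79, array([0.5692, 0.0264, 0.0018])), (0.32, array([0.602 , 0.2794, 0.005 ]))]
handle [(0.59, array([0.5317, 0.0181, 0.1711]))]
push_end [(0.63, array([0.5938, 0.0077, 0.1299]))]
pointer_knob [(0.5, array([0.599 , 0.0878, 0.1041]))]
pointer_nib [(0.66, array([0.6231, 0.0768, 0.0844]))]
marker_nib [(0.62, array([0.6206, 0.1005, 0.0773])), (0.33, array([5.662e-01, 2.810e-02, 3.000e-04]))]
mount [(0.65, array([ 0.4925, -0.2014,  0.0015]))]
dish [(0.66, array([ 6.263e-01, -2.103e-01, -2.000e-04]))]
driver [(0.7, array([0.6049, 0.2783, 0.0043]))]
top [0.41208913 0.00830795 0.96195951] [ 0.07178493 -0.07347577 -0.69027077  0.71622238] [[390.73213225   0.         271.55502274]
 [  0.         390.73213225 213.069966  ]
 [  0.           0.           1.        ]]
gauge [(0.64, array([0.5724, 0.0305, 0.002 ]))]
handle [(0.87, array([0.5315, 0.0197, 0.1681]))]
push_en
[... 406 characters left out ...]
1.0, 'q': array([ 1.13879009,  0.52139546, -0.03630202,  1.59951449,  0.02119949,
        1.02104961, -0.11280657]), 'joint_vel': array([-0.0001655 ,  0.00067338, -0.00027349,  0.00011385,  0.00152109,
        0.00176138, -0.00108221]), 'joint_efforts': array([ 2.35282838e-03, -9.26825166e+01,  1.97874382e+00, -3.70235717e+01,
        1.81426015e-02,  1.95585097e-03,  2.32920371e-05]), 'ee_pos': array([ 0.22120713, -0.58454522,  0.23128839]), 'ee_rot': array([9.83685901e-01, 1.79894546e-01, 4.01585470e-06, 8.10475380e-06]), 'force': array([ 0.14609828, -0.39209642,  1.19688706]), 'torque': array([ 0.00323925, -0.0341082 ,  0.00682334]), 'grasp_force': 0.0, 'gripper_width': 1.000278759687184}
```

View pictures.

View pics/scene0.png

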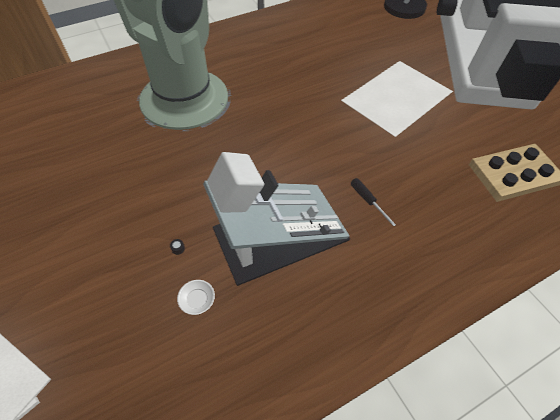

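View pics/top0.png

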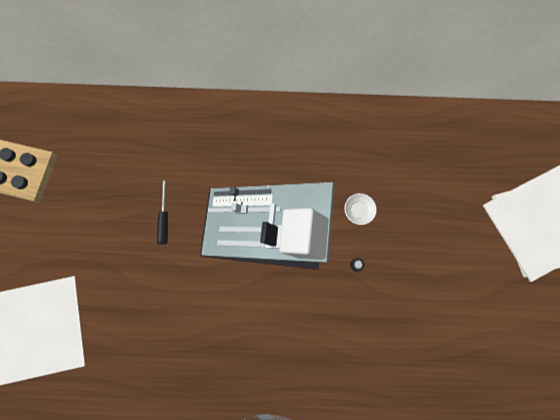

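```bash
cat >> h.py <<'E'
def frame(yaw):
    """gauge axes: x across, y down the slope, z normal (columns)"""
    return R.from_euler('z',yaw)*R.from_euler('x',-np.pi/6)
def tool(yaw,half=1,tilt=0):
    # tool z = -normal; tool y along +-slope
    M=frame(yaw).as_matrix()
    y=half*M[:,1]; z=-M[:,2]
    return R.from_matrix(np.c_[np.cross(y,z),y,z]).as_quat()
E
python3 - <<'E'
from h import *
o=get_obs();k=calibration('wrist')
T=R.from_quat(o['ee_rot']);print('cam in tool',T.inv().apply(k['xyz']-o['ee_pos']),(T.inv()*R.from_quat(k['orientation'])).as_matrix().round(2),k['camera_matrix'])
yaw=np.radians(-5);M=frame(yaw).as_matrix()
c=np.array([.60,.07,.105])
for h in(1,-1):
  for dz in (.05,.2):
    q=inverse_kinematics(c+M[:,2]*dz,tool(yaw,h));print(h,dz,q)
# tool y across slope
for h in (1,-1):
    x=h*M[:,0];z=-M[:,2];print('x',inverse_kinematics(c+M[:,2]*.2,R.from_matrix(np.c_[np.cross(x,z),x,z]).as_quat()))
E
```

```text
cam in tool [ 0.06959948  0.00027679 -0.14249757] [[ 0.    0.96  0.28]
 [ 1.   -0.    0.  ]
 [ 0.    0.28 -0.96]] [[354.89665548   0.         274.7844764 ]
 [  0.         354.89665548 207.50043675]
 [  0.           0.           1.        ]]
1 0.05 [-0.04842997  0.83109005 -0.72119921  1.54816837  0.8765909   1.46589624
  0.44569295]
1 0.2 [-0.12035443  0.77442403 -0.83533132  1.32255299  0.82434602  1.74724197
  0.50335409]
-1 0.05 [-0.84101015  0.82364553  0.59172443  1.59685517  0.05285692  1.05699185
 -2.04994868]
-1 0.2 [-0.90263512  0.72934942  0.59134758  1.37480052  0.08131831  1.38350293
 -2.07232099]
x [-0.11186465  0.78032582 -0.85413961  1.32200784  0.83446822  1.75557298
 -1.07370827]
x [-0.02412191  0.85988058 -1.07047345  1.31648845  0.9556404   1.86177686
  1.99711168]
```

```bash
python3 - <<'E'
from h import *
yaw=np.radians(-5);M=frame(yaw).as_matrix()
o=get_obs()
move_l(o['ee_pos']+[0.02,0.05,.2],vel=.3)
c=np.array([.60,.06,.11])
for dz in(.26,.22,.18):
    try: goto(c+M[:,2]*dz+M[:,0]*-.04,tool(yaw,-1));print(dz);break
    except MotionError as e: print(e)
sleep(.3)
k=calibration('wrist');p,d=save('wrist','w0.png');np.savez('w0.npz',d=d,x=k['xyz'],o=k['orientation'])
for q in("handle","push_end","pointer_knob","pointer_nib","marker_nib"):
    print(q,[(round(r['p'],2),np.round(r['centre'],4)) for r in mark_of(q,'wrist')[:2]])
print(get_obs()['time'],get_obs()['force'])
E
```

```text
0.26
handle [(0.57, array([0.5333, 0.0144, 0.1715]))]
push_end [(0.84, array([0.5959, 0.013 , 0.1309]))]
pointer_knob [(0.79, array([0.5995, 0.0863, 0.101 ]))]
pointer_nib [(0.57, array([0.6196, 0.0756, 0.0861]))]
marker_nib [(0.6, array([0.6204, 0.0972, 0.0689]))]
5.3083 [-0.43565932 -0.3504951  -0.76256235]
```

View pics/w0.png

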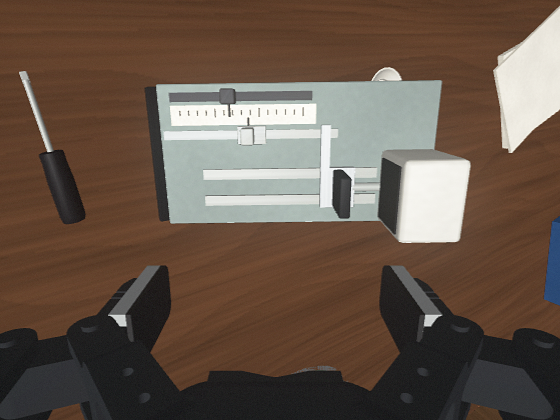

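```bash
cat >> h.py <<'E'
def ray(k,uv):
    K=k['camera_matrix'];uv=np.atleast_2d(uv).astype(float)
    v=np.c_[(uv[:,0]-K[0,2])/K[0,0],-(uv[:,1]-K[1,2])/K[1,1],-np.ones(len(uv))]
    return R.from_quat(k['orientation']).apply(v)
def on_plane(k,uv,n,d):  # n.x=d
    r=ray(k,uv);return k['xyz']+r*((d-n@k['xyz'])/(r@n))[:,None]
E
python3 - <<'E'
from h import *
z=np.load('w0.npz');k=calibration('wrist');k['xyz'],k['orientation']=z['x'],z['o'];D=z['d']
b=[(u,v) for v in list(range(150,162))+list(range(184,192)) for u in range(200,310,5)]+[(u,v) for v in range(95,140,3) for u in range(360,430,5)]
b=np.array(b);P=k['xyz']+ray(k,b)*D[b[:,1],b[:,0]][:,None]
c=P.mean(0)
for _ in range(3):
    n=np.linalg.svd(P-P.mean(0))[2][2];n*=np.sign(n[2]);e=(P-P.mean(0))@n;P=P[abs(e)<.004]
print('n',n,'tilt',np.degrees(np.arccos(n[2])),'yaw from n',np.degrees(np.arctan2(-n[0],n[1])),e.std(),len(P))
d=n@P.mean(0)
img=cv2.imread('pics/w0.png')
for name,a,b2 in(('topedge',(156,85),(440,81)),('slot',(206,201),(320,201)),('low',(163,222),(377,221)),('left',(158,90),(167,215))):
    Q=on_plane(k,[a,b2],n,d);v=Q[1]-Q[0];print(name,Q.round(4).tolist(),np.linalg.norm(v),np.degrees(np.arctan2(v[1],v[0])))
cv2.imwrite('pics/w0c.png',cv2.resize(img[75:225,150:390],(800,500),interpolation=cv2.INTER_CUBIC))
E
```

```text
n [-0.01897505  0.48583283  0.87384576] tilt 29.091335449893762 yaw from n 2.2366493930742273 0.0006326714465337945 94
topedge [[0.6603, 0.1631, 0.0376], [0.641, -0.1103, 0.1892]] 0.3132510296584472 -94.03683211109563
slot [[0.523, 0.1306, 0.0527], [0.5116, 0.0085, 0.1203]] 0.14004766072165173 -95.30986183113038
low [[0.4999, 0.1803, 0.0246], [0.4791, -0.0539, 0.1543]] 0.268593090144698 -95.06163022648347
left [[0.655, 0.162, 0.0381], [0.5087, 0.1746, 0.0279]] 0.14723001553143303 175.0511254232059
```

View pics/w0c.png

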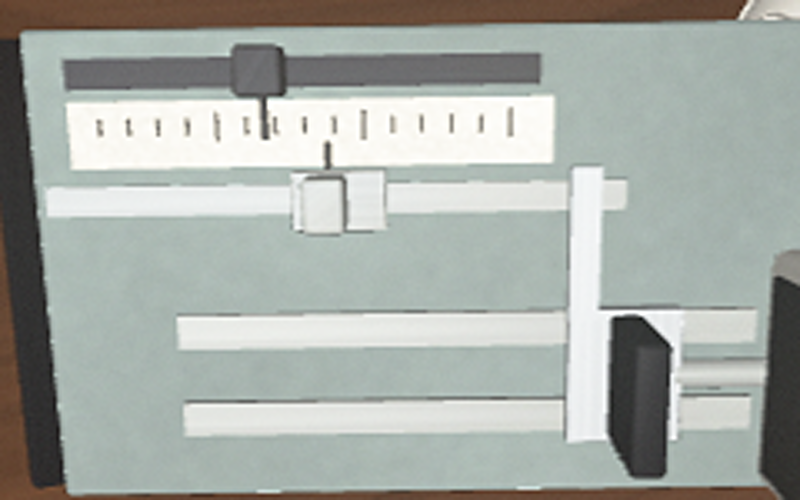

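```bash
cat >> h.py <<'E'
YAW=np.radians(-5.); M=frame(YAW).as_matrix(); Q=tool(YAW,-1)
E
python3 - <<'E'
from h import *
pts=dict(handle=[[.5317,.0181,.1711],[.5315,.0197,.1681],[.5333,.0144,.1715]],push_end=[[.5938,.0077,.1299],[.5992,.0152,.132],[.5959,.013,.1309]],
knob=[[.599,.0878,.1041],[.6032,.0921,.1014],[.5995,.0863,.101]],pnib=[[.6231,.0768,.0844],[.6212,.0809,.0844],[.6196,.0756,.0861]],mnib=[[.6206,.1005,.0773],[.6225,.0957,.0725],[.6204,.0972,.0689]])
off=dict(handle=[0,0,45],push_end=[62,20,9],knob=[62,36+62.2,25],pnib=[84,36+62.2,5],mnib=[84,36+83.5,5])
es=[]
for a in pts:
    P=np.mean(pts[a],0);e=P@M*1000-off[a];es.append(e);print(a,e.round(1))
O=np.mean([es[i] for i in (0,1,2)],0);Oz=np.mean(es,0)
print(O,Oz)
E
```

```text
handle [528.6 -29.9 134.3]
push_end [531.  -30.1 136.3]
knob [528.5 -27.4 133.8]
pnib [528.2 -26.7 134.4]
mnib [526.3 -24.7 133.9]
[529.38691542 -29.15746857 134.82326733] [528.51956179 -27.7717747  134.55593791]
```

```bash
cat >> h.py <<'E'
O=np.array([.5290,-.0285,.1345])
def L(x,y,z): return M@(O+np.array([x,y,z])/1000)
def loc(p): return (np.asarray(p)@M-O)*1000
def fl(): return get_obs()['force']@M
E
python3 - <<'E'
from h import *
grip(0,20)
y0=36+62+36
goto(L(62,y0,90),Q)
move_l(L(62,y0,45),vel=.1)
move_l(L(62,y0,20),vel=.05); sleep(.2)
f0=fl(); print('f0',f0,loc(get_obs()['ee_pos']))
save('wrist','w1.png'); print(get_obs()['time'])
E
```

```text
f0 [-0.79298862  0.34769176 -0.50954231] [ 62.11889014 134.08923532  20.25861985]
8.3917
```

View pics/w1.png

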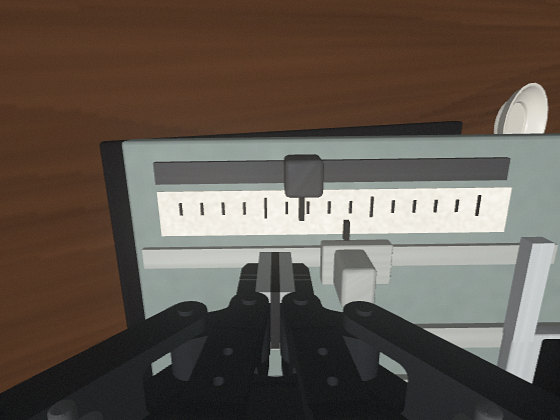

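```bash
python3 - <<'E'
from h import *
f0=fl()
move_l(L(62,66,20),vel=.05); print(fl()-f0,loc(get_obs()['ee_pos']))
y=66
while y>38:
    y-=1.; move_l(L(62,y,20),vel=.02); f=fl()-f0
    if f[1]>5: break
print(y,f,loc(get_obs()['ee_pos'])); 
save('wrist','w2.png');print(get_obs()['time'])
E
```

```text
[ 0.37689788 -0.36940778  0.98805715] [61.7744197  66.04387134 19.84780665]
58.0 [ 1.35118696  6.16388655 -1.60729148] [62.04064152 58.577702   20.09355668]
11.95
```

View pics/w2.png

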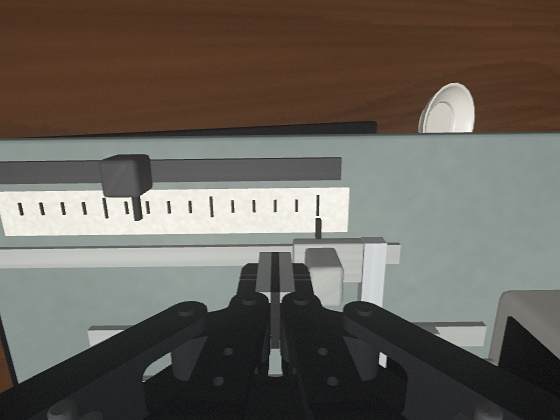

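```bash
python3 - <<'E'
from h import *
move_l(L(62,66,20),vel=.05)
move_l(L(62,66,100),vel=.15)
grip(.31,20)
move_l(L(0,2,100),vel=.15); sleep(.2)
f0=fl(); print('f0',f0)
z=100
while z>34:
    z-=6; move_l(L(0,2,z),vel=.05); f=fl()-f0
    if abs(f).max()>4: print('contact',z,f);break
print(f,loc(get_obs()['ee_pos']),get_obs()['gripper_width'])
save('wrist','w3.png');print(get_obs()['time'])
E
```

```text
f0 [-0.40339668  0.81529584 -0.10995811]
[0.00306226 0.14390986 0.25763317] [-0.13635691  1.8866011  33.67302423] 0.3053019324807251
17.2417
```

View pics/w3.png

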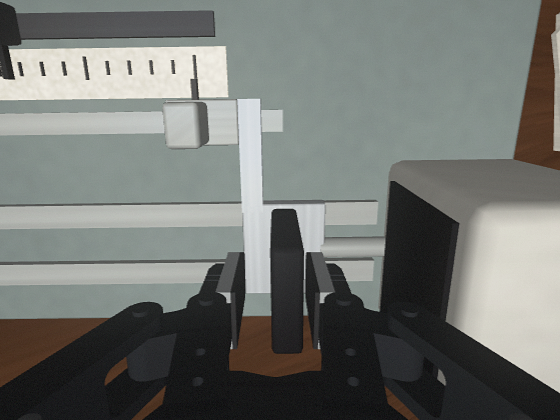

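```bash
python3 - <<'E'
from h import *
f0=fl()
move_l(L(0,-.8,34),vel=.02);print(fl()-f0)
grip(0,60);sleep(.2);o=get_obs();print(o['gripper_width'],o['grasp_force'],fl()-f0,loc(o['ee_pos']))
move_l(L(0,-.8+76,34),vel=.04);sleep(.2)
k=calibration('wrist');p,d=save('wrist','w4.png');np.savez('w4.npz',x=k['xyz'],o=k['orientation'])
o=get_obs();print(o['time'],o['gripper_width'],fl()-f0,loc(o['ee_pos']))
c=p[0:160,100:300];cv2.imwrite('pics/w4c.png',cv2.resize(c[:,:,::-1],(750,600),interpolation=cv2.INTER_CUBIC))
E
```

```text
[0.74803625 0.27272761 0.59394227]
0.12748422922261696 58.37601363658905 [-0.22593694 -2.93299331  4.99815294] [ 2.01487439e-02 -9.20015023e-01  3.41908234e+01]
20.3 0.1320675048631863 [-7.59178281 -8.43374531 12.85420236] [-0.81806074 74.27936344 34.17793939]
```

View pics/w4c.png

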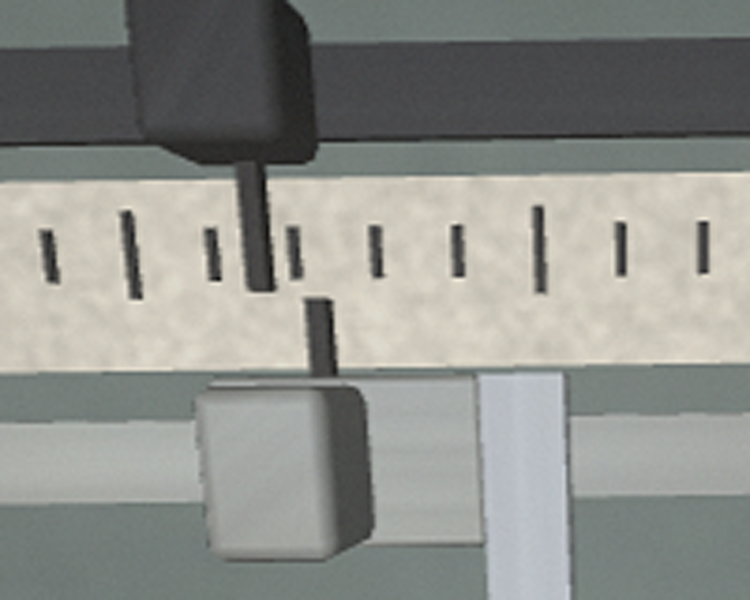

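```bash
cat >> h.py <<'E'
def nibs(p,k,um,up):
    """local y of marker and pointer nibs (5 mm off the bed), given rough columns"""
    g=cv2.cvtColor(p,cv2.COLOR_RGB2GRAY).astype(float);n=M[:,2];d=n@L(0,0,5);out=[]
    for u0,rows in((um,range(48,56)),(up,range(84,96))):
        ys=[]
        for r in rows:
            u=np.arange(int(u0)-10,int(u0)+11);w=np.clip(150-g[r,u],0,None)
            if w.sum()>100: ys.append(loc(on_plane(k,[(w@u/w.sum(),r)],n,d)[0])[1])
        out.append((np.median(ys),np.std(ys),len(ys)))
    return out
E
python3 - <<'E'
from h import *
p=cv2.imread('pics/w4.png')[:,:,::-1].copy();z=np.load('w4.npz');k=calibration('wrist')
print(nibs(p,dict(k,xyz=z['x'],orientation=z['o']),168,185.5))
t=loc(get_obs()['ee_pos']);print(t)
move_l(L(0,-.8+76+4.5,34),vel=.02);sleep(.2)
k=calibration('wrist');p,_=save('wrist','w5.png');print(nibs(p,k,180.5,185.5),loc(get_obs()['ee_pos']),fl(),get_obs()['time'])
E
```

```text
[(np.float64(121.88406950114333), np.float64(0.040091037118009897), 8), (np.float64(114.84344051400487), np.float64(0.030663969206674788), 12)]
[-0.81806074 74.27936344 34.17793939]
[(np.float64(121.83828930456198), np.float64(0.027492711007691416), 8), (np.float64(119.64230423776104), np.float64(0.027949576382790532), 12)] [-0.86302108 78.94733491 34.18122006] [-9.50221509 -7.42538522 11.96145539] 20.925
```

```bash
python3 - <<'E'
from h import *
y=79.7
dy=1.5
for i in range(5):
    y+=dy; move_l(L(0,y,34),vel=.01);sleep(.3)
    k=calibration('wrist');p,_=save('wrist','w6.png');a=nibs(p,k,185,185.5);print(y,a,fl())
    dy=a[0][0]-a[1][0]
    if dy<.12: break
    if dy>.4: dy*=.85
c=p[0:160,100:300];cv2.imwrite('pics/w6c.png',cv2.resize(c[:,:,::-1],(750,600),interpolation=cv2.INTER_CUBIC));print(get_obs()['time'])
E
```

```text
81.2 [(np.float64(121.8361568289199), np.float64(0.03902078330842096), 8), (np.float64(120.87083072001359), np.float64(0.0349888571832561), 12)] [-9.04746285 -8.33055363 12.06901504]
82.02052719257037 [(np.float64(121.83538531686797), np.float64(0.04462975914164016), 8), (np.float64(121.60042819981524), np.float64(0.033031760569767386), 12)] [-8.94883476 -8.79096856 13.49539184]
82.2554843096231 [(np.float64(121.84273631738057), np.float64(0.04053871684852585), 8), (np.float64(121.71036814413768), np.float64(0.04852178978827044), 12)] [-9.94680694 -9.26277658 13.17862097]
82.387852482866 [(np.float64(121.83425279156664), np.float64(0.043693365044674526), 8), (np.float64(121.79891355667647), np.float64(0.0454283249556041), 12)] [-9.41835893 -8.48441517 14.45409117]
23.375
```

View pics/w6c.png

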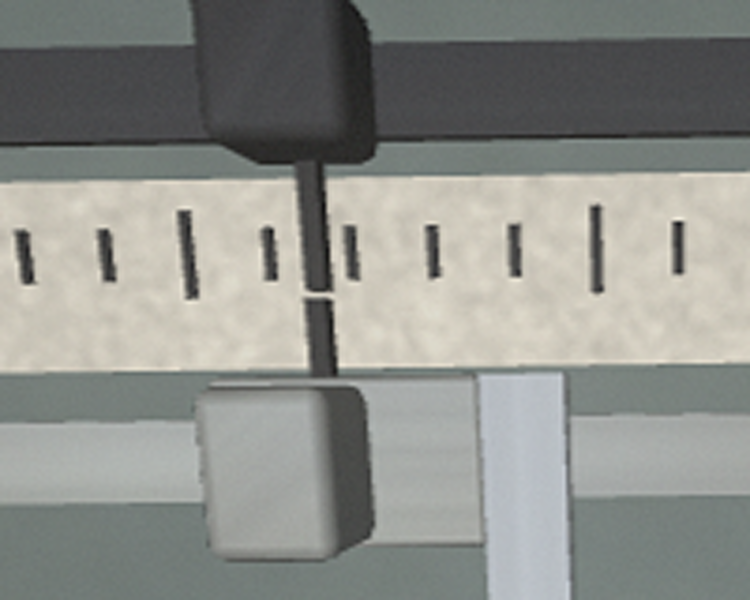

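```bash
python3 - <<'E'
from h import *
sleep(2.0)
move_l(L(0,3,34),vel=.035)
print(fl(),get_obs()['time'])
y=3.
while y>-9:
    y-=.7; move_l(L(0,y,34),vel=.01);f=fl()
    if f[1]>6: break
print(y,f,loc(get_obs()['ee_pos']),get_obs()['time'])
save('wrist','w7.png')
c=cv2.imread('pics/w7.png')
E
```

```text
[-1.93903704 -3.25645107  4.98990062] 27.7917
-4.0 [-0.93079417  7.13773501  3.05060796] [ 0.07962868 -2.75723614 34.25077742] 30.2917
```

View pics/w7.png

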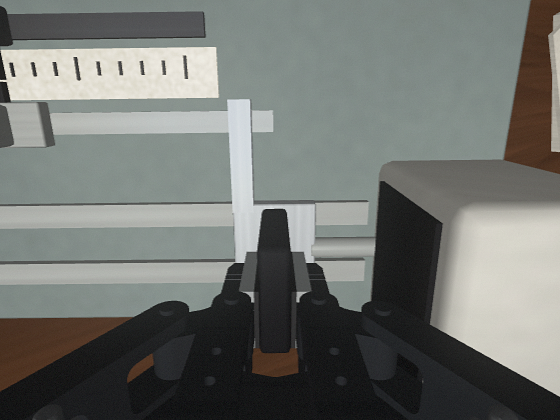

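```bash
python3 - <<'E'
from h import *
grip(.25);print(fl(),get_obs()['gripper_width'])
move_l(L(0,-1,34),vel=.03);print(fl())
move_l(L(0,-1,110),vel=.08)
move_l(L(10,40,250),vel=.2);sleep(.3)
k=calibration('wrist');p,d=save('wrist','w8.png');print(get_obs()['time'],fl())
for q in("handle","push_end","pointer_nib","marker_nib"):
    print(q,[(round(r['p'],2),loc(r['centre']).round(1)) for r in mark_of(q,'wrist')[:1]])
uv=[]
for P in (L(84,120,5),L(0,0,45)):
    v=R.from_quat(k['orientation']).inv().apply(P-k['xyz']);K=k['camera_matrix'];uv.append((K[0,2]-K[0,0]*v[0]/v[2],K[1,2]+K[1,1]*v[1]/v[2]))
print(uv);u0,v0=map(int,uv[0])
c=p[max(0,v0-40):v0+110,max(0,u0-60):u0+140];cv2.imwrite('pics/w8c.png',cv2.resize(c[:,:,::-1],(800,600),interpolation=cv2.INTER_CUBIC))
E
```

```text
[ 0.41993813 -0.67666067  0.49285542] 0.2525209914432767
[-0.10886021  0.50596335 -0.6850502 ]
33.1917 [-0.14719604  0.78951224 -0.36438599]
handle [(0.66, array([ 3.3, -6.6, 43.3]))]
push_end [(0.57, array([64.1, 16.5, 11.3]))]
pointer_nib [(0.66, array([ 80.3, 120.8,   5.6]))]
marker_nib [(0.62, array([ 84.4, 122.3,   5.5]))]
[(np.float64(197.52386011477165), np.float64(100.82898690723731)), (np.float64(314.04929810802474), np.float64(188.02819549584385))]
```

View pics/w8c.png

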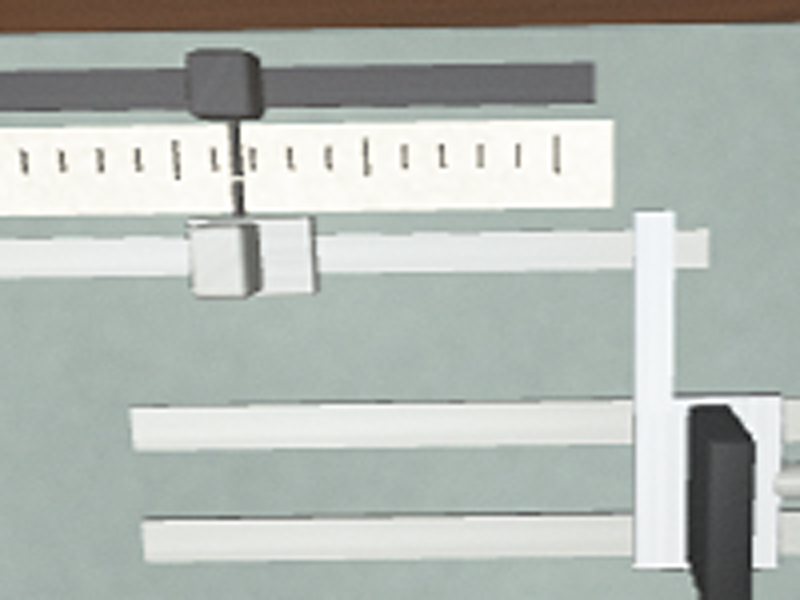

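The nibs line up (crop column 237), the arm is back home, and the robot is clear of everything.

```bash
python3 -c "
from workcell import *
print(close_job())"
```

```text
the job is handed in; nothing more can be done
None
```

The job is done and handed in: I slid the pointer up to zero, drew it level with the marker (within about 0.1 mm in the wrist image), held it for over 2 s, and eased the handle fully home; the pointer stayed at the marker, in about 33 s of the 64 s allowed.

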